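# Find the perished shaker foot

### The arm

A 7-joint arm with a two-finger parallel gripper is mounted at the origin on the work surface. World frame = base frame: x ahead of the robot, y to its left, z up, the work surface at z = 0. Lengths are in m, angles in rad, forces in N, time in s.
With the tool pointing down it reaches from about 0.425 to 0.925 m from the base axis. Payload 6.8 kg.
Tool frame: the origin (TCP) lies at the very end of the fingers, on their centre line; the grasp point (between the pads) lies 19 mm behind it (bot.grasp_offset is the distance from the TCP to the grasp point, in m); z points along the fingers, y is the direction in which the jaws open and shut (so a half turn about z gives the same grasp; the last joint's range is limited). The gripper opens to 85 mm and grips with 20 to 120 N. Pads are 22 mm wide; open, the fingers measure 114 mm over their backs; the gripper's body (76 mm by 85 mm) begins 54 mm behind the grasp point. The pads swing forward as they close: fully open they stand 13 mm farther back than shut.
Start: joints at [-1.367, 0.477, 0.022, 1.555, -0.011, 1.109, -0.083], TCP at [0.207, 0.642, 0.231] pointing down, gripper open.
Joint ranges: [-2.96, 2.96], [-0.34, 2.1], [-1.41, 1.46], [0.24, 2.44], [-1.37, 4.51], [0.17, 1.92], [-2.96, 2.96]. Speed limits (rad/s): [2.39, 2.39, 3.14, 3.14, 3.14, 3.14, 3.14].

### API

Orientations are given as a unit quaternion [w, x, y, z].
In Python, from station import monitor, cams, bot, finder gives the robot as it stands.
- The arm moves only by the tool jog_arm, never from a script. Its argument "plan" is a list of rows, each an object of numbers: "x", "y", "z": the shift along the tool's x, y, z as a fraction of full scale; "wx", "wy", "wz": the turn, a rotation vector about the tool's x, y, z as a fraction of full scale. A call has 1 to 12 rows; each row is the pose to reach, as a shift and turn from the pose measured when the call began, along the tool's axes at that moment, turning the shorter way round; what a row does not reach only later rows make up. Full scale, the value 1, is 20 cm for a shift and 180 degrees for a turn. A row lasts 1/12 s, in which the tool goes at most 41.7 mm and 7.16 degrees, less where a joint would pass 70% of its speed; a pose out of reach is approached as far as the arm can. A call with a number of a shift or a turn outside -1 to 1 is refused whole. A call with a gripper value outside its range is refused whole. "hand" is the opening, from -1 (shut) to 1 (fully open), set as the call begins (left out, the last holds). The fingers move at their own pace and stop on an object; "grip_force" is the grip in N (left out, the last holds). Time passes only in rows, so rows that repeat a pose let the fingers close. It gives the time, the measured TCP pose, the force and the opening at its end, in the units of the state.
- monitor.get_obs(): the state, without advancing time (a new reading comes with each control period).
- cams.read_camera(name): name is "scene" or "top"; returns the picture (420x560x3 uint8, red, green, blue); there is no depth.
- cams.get_calibration(name): a dict with "fx", "fy", "cx", "cy" (pixels), "extrinsics" (4x4, takes a point from world to camera coordinates). Camera axes: x right, y down, z forward; pixel columns grow to the right and rows downward; lengths in m; the calibration is good to about 2 mm. A picture is of the moment at which its call begins. get_calibration takes no time and is no camera call.
- bot.hand_in(): hands the job in, once; it reports no verdict.
Trained networks look in the newest picture that a camera, given by its name, has taken for a name from the list of things; names that differ only in an ending like _2 or _b are one class to them, and where a whole thing is asked for, a point or a joint stands for the part that bears it (a point fixed in the world has none). Each returns a list of dicts, best first, with "confidence" (0 to 1); they miss things now and then, are a little off and sometimes report something else, mostly with a low value. They report only what shows in the picture. A call takes as long as a camera call. They do not tell look-alikes from the thing itself.
- finder.find_in(camera, target): "bbox" ([left, top, width, height] in pixels, round what is visible of it).
- finder.place_of(camera, target): "location" ([column, row] in pixels: a listed point, or the origin of a listed thing).
The state is a dict: "t": time; "q": joint angles; "joint_vel": joint speeds; "joint_torque": joint torques, N m; "eef_pos": TCP position; "tool_rot": TCP orientation; "contact_force": force on the tool from outside, world axes, zero at the start; "torque": the same for the moment, N m; "gripper_width": opening from 0.0 (shut) to 1.0 (fully open).
Only numpy, scipy, OpenCV 4.12 (cv2) and the standard library are available. Lean on these libraries where they do the work, as an engineer would, in place of code of your own. Each camera call takes 0.05 s, during which the arm holds its last target. There are 200 camera calls.

### The job

One of the three rubber feet in the holder has gone soft inside, which cannot be seen. Working from left to right (seen from the robot), feel each foot once or more by pressing its top about 4 mm down with the closed fingertips and keeping it there for half a second, never as deep as 6 mm; then move the one that resists clearly less than the other two to the aluminium tray, standing upright and clear of the tray's walls. Leave the other two feet in their seats and disturb nothing else.

Things in the scene. Friction and masses are not known exactly. Their poses are not given: they have to be found in the camera images.
- holder: fixed white plastic plate, 90 x 270 x 14 mm, with three round seats 40 mm wide and 6 mm deep (seat floors 8 mm above the bench) in a row, 85 mm apart, each holding one loose shaker foot. Origin at the centre of its underside, on the bench; z up, y along the row (from right to left), x across it. The caps' tops are 41 to 48 mm above the bench.
- holder_hole0 (a point): LEFT seat (+y end of the holder): centre of its mouth, on the holder's top face, 14 mm above the bench; axes as the holder. The three feet look alike: each a steel base disc 38 mm across, 10 mm high, a narrower rubber core, and on top a black rubber cap 38 mm across, 14 mm high. 80-130 g; overall height 33 to 40 mm, differing by wear, which is no sign of softness.
- holder_hole1 (a point): MIDDLE seat, same point and axes. A foot's cap sinks straight down like a spring and comes back (8 mm travel in all). Pushed 4 mm down, a sound foot resists with 10 to 11 N (2.4 N at first touch, then 2.0 to 2.2 N per mm), the soft one with about 5 N (1.6 N at first touch, then 0.9 N per mm).
- holder_hole2 (a point): RIGHT seat (-y end), same point and axes. Any foot can be gripped from above across its cap (38 mm wide), the fingers closing across the row (holder's x); lifting by the cap lifts the whole foot out of its seat.
- tray: empty shallow square aluminium tray, fixed, 130 x 130 mm outside, 20 mm high, walls and floor 4 mm thick; origin at the centre of its underside, on the bench; x and y along its sides. It stands to the left or to the right of the holder.
- tube_rack: bystander, leave alone: teal tube rack, 70 x 160 x 72 mm; origin at its underside
- tip_box: bystander, leave alone: box of pipette tips, 120 x 85 x 51 mm, on the side opposite the tray; origin at its underside
- reagent_bottle: bystander, leave alone: amber bottle, 70 mm across, 150 mm high; origin at its underside
- beaker: bystander, leave alone: glass beaker, 70 mm across, 90 mm high; origin at its underside
- screwdriver: bystander, leave alone: screwdriver, 170 mm long, lying between the robot and the holder; origin at its underside
- washer: bystander, leave alone: steel washer, 44 mm across, 6 mm thick; origin at its underside
- jar: bystander, leave alone: white jar, 56 mm across, 60 mm high; origin at its underside
There are look-alikes about, which are no part of the job. Of the things like the tray, leave any that is red; of the rest the smaller one is meant.

How it is judged:
By the outcome, as a careful person would: the job done as asked, in the order asked, and still so for the second after the job is handed in, with the robot touching nothing.
It also fails if it takes over 67 s, if anything falls off the work surface, if the arm or the gripper's body presses on something with over 40 N, if the wrist force passes 120 N, or if a joint passes its speed limit or range.

## Working session

There is one attempt and no reset: what is moved stays moved. The work goes in short steps, Python scripts to look and compute and a tool call to move; the robot and the scene stay as the last step left them, time stands still between calls to the robot, and variables do not carry over. Pictures are saved under pics/ and viewed, about 8 in all and at most 12, crops included, and the job is handed in when it is done.

Besides the shell and the picture viewer there is one more tool, called as name(argument=value, ...), one argument or row to a line, values as JSON. jog_arm: Moves the arm, as the interface text tells. Shift numbers are shares of 20 cm and turn numbers shares of 180 degrees, none past 1 either way. Its arguments: {"type":"object","properties":{"plan":{"type":"array","items":{"type":"object","properties":{"x":{"type":"number","minimum":-1,"maximum":1},"y":{"type":"number","minimum":-1,"maximum":1},"z":{"type":"number","minimum":-1,"maximum":1},"wx":{"type":"number","minimum":-1,"maximum":1},"wy":{"type":"number","minimum":-1,"maximum":1},"wz":{"type":"number","minimum":-1,"maximum":1}}}},"hand":{"type":"number"},"grip_force":{"type":"number"}},"required":["plan"]}

```bash
mkdir -p pics; ls; cat > h.py <<'E'
import numpy as np, cv2
from station import monitor, cams, bot, finder
def ray(cam,px,z):
    c=cams.get_calibration(cam); E=np.array(c["extrinsics"]); R,t=E[:3,:3],E[:3,3]
    d=R.T@np.array([(px[0]-c["cx"])/c["fx"],(px[1]-c["cy"])/c["fy"],1]); o=-R.T@t
    return o+d*(z-o[2])/d[2]
def proj(cam,p):
    c=cams.get_calibration(cam); E=np.array(c["extrinsics"]); v=E[:3,:3]@np.array(p)+E[:3,3]
    return np.array([c["fx"]*v[0]/v[2]+c["cx"],c["fy"]*v[1]/v[2]+c["cy"]])
def snap(cam,name=None):
    im=np.array(cams.read_camera(cam))
    if name: cv2.imwrite(f"pics/{name}.png",im[:,:,::-1])
    return im
E
python3 - <<'E'
from h import *
for c in("top","scene"):
    snap(c,c+"0")
    k=cams.get_calibration(c);E=np.array(k["extrinsics"]);print(c,"cam at",-E[:3,:3].T@E[:3,3],k["fx"])
    for n,z in(("holder",0),("holder_hole0",.014),("holder_hole1",.014),("holder_hole2",.014),("tray",0)):
        for d in finder.place_of(c,n)[:4]: print(c,n,round(d["confidence"],2),np.round(d["location"],1),ray(c,d["location"],z).round(4))
o=monitor.get_obs();print(o)
E
```

```text
pics
top cam at [0.31523005 0.02553612 1.01469462] 423.53546877643953
top holder 0.56 [257.8 178.8] [0.5818 0.0449 0.    ]
top holder_hole0 0.66 [289.8 173. ] [ 0.5942 -0.0333  0.014 ]
top holder_hole0 0.6 [223.7 180.2] [0.573  0.1271 0.014 ]
top holder_hole0 0.56 [254.1 179.6] [0.5759 0.0535 0.014 ]
top holder_hole1 0.66 [289.8 173. ] [ 0.5942 -0.0333  0.014 ]
top holder_hole1 0.6 [223.7 180.2] [0.573  0.1271 0.014 ]
top holder_hole1 0.56 [254.1 179.6] [0.5759 0.0535 0.014 ]
top holder_hole2 0.66 [289.8 173. ] [ 0.5942 -0.0333  0.014 ]
top holder_hole2 0.6 [223.7 180.2] [0.573  0.1271 0.014 ]
top holder_hole2 0.56 [254.1 179.6] [0.5759 0.0535 0.014 ]
top tray 0.92 [148.3 326.6] [0.2278 0.2885 0.    ]
top tray 0.9 [338.7 289. ] [ 0.3164 -0.1516  0.    ]
top tray 0.56 [128.6 223.5] [0.4656 0.351  0.    ]
top tray 0.45 [372.5 141.8] [ 0.6843 -0.244   0.    ]
scene cam at [ 1.25746097 -0.00376167  0.66487607] 466.1387828880277
scene holder 0.9 [291.9 246.4] [0.5775 0.0406 0.    ]
scene holder 0.21 [294.5 240.3] [0.5596 0.0467 0.    ]
scene holder_hole0 0.86 [297.8 240.7] [0.5755 0.0522 
[... 693 characters left out ...]
36705951,  0.47698572,  0.02235902,  1.55538043, -0.01148881,
        1.10927824, -0.08310164]), 'joint_vel': array([ 1.00626497e-03, -6.04853253e-04, -9.16318131e-04, -1.90814850e-03,
        8.98310991e-04, -1.97753463e-04, -7.83416517e-05]), 'joint_torque': array([-7.59461109e-04, -5.96003580e+01,  1.60613269e+00, -2.81417245e+01,
        1.25906410e-02,  1.87649224e-03, -1.91197927e-05]), 'eef_pos': array([0.20707621, 0.64248749, 0.23132497]), 'tool_rot': array([-8.55816862e-06,  1.55278130e-01,  9.87870792e-01,  3.89293111e-05]), 'contact_force': array([-0.06001757,  0.43542546,  0.04248212]), 'torque': array([-0.07533809, -0.03692756, -0.00156786]), 'gripper_width': 0.9952984652288106}
```

View pics/top0.png

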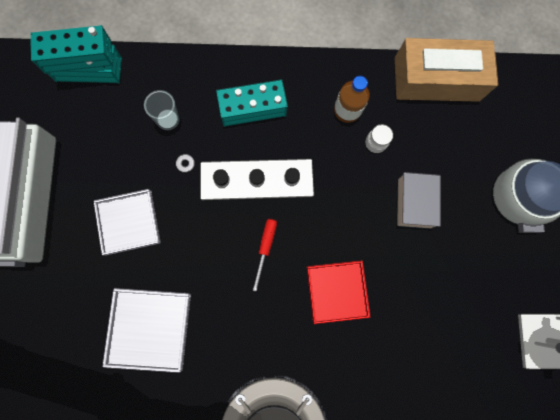

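View pics/scene0.png

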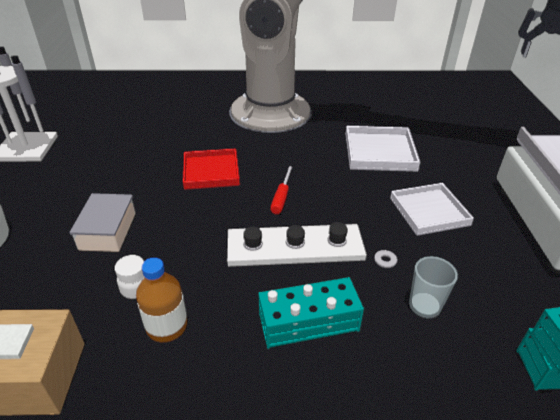

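The top view shows the holder at (257,179) with caps at (221,178), (257,177) and (292,176). The smaller aluminium tray is at (127,222), the larger at (147,330), the red one at (339,291). The scene view agrees: holder (295,245), small tray (431,208). Next I'll fit the poses from the outlines.

```bash
cat > fit.py <<'E'
from h import *
from scipy.optimize import least_squares
ims={c:cv2.imread(f"pics/{c}0.png") for c in("top","scene")}
def mask(c,seed,thr=100):   # bright region holding seed box, filled
    g=ims[c].min(2); n,l=cv2.connectedComponents((g>thr).astype(np.uint8))
    x,y,w,h=seed; ids=np.bincount(l[y:y+h,x:x+w].ravel()); ids[0]=0
    m=(l==ids.argmax()).astype(np.uint8)
    return cv2.convexHull(np.vstack(cv2.findContours(m,0,1)[0])),m
def hull(c,p,sx,sy,h,z0=0):
    x,y,a=p; C,S=np.cos(a),np.sin(a)
    P=[proj(c,[x+C*u-S*v,y+S*u+C*v,z]) for u in(-sx/2,sx/2) for v in(-sy/2,sy/2) for z in(z0,h)]
    return cv2.convexHull(np.float32(P))
def run(name,seeds,sx,sy,h,p0):
    for cs in(["top"],["scene"],["top","scene"]):
        H={c:mask(c,seeds[c])[0] for c in cs}
        def res(p): 
            return np.concatenate([[cv2.pointPolygonTest(hull(c,p,sx,sy,h),(float(q[0][0]),float(q[0][1])),True)-.5 for q in H[c]] for c in cs])
        r=least_squares(res,p0,loss="soft_l1",diff_step=1e-3); print(name,cs,r.x.round(4),"rms px",np.sqrt(np.mean(res(r.x)**2)).round(2))
    return r.x
ho=run("holder",{"top":(230,165,50,30),"scene":(260,230,60,30)},.09,.27,.014,[.578,.047,.03])
tr=run("tray",{"top":(105,200,45,45),"scene":(410,195,45,30)},.13,.13,.02,[.47,.353,.15])
# caps: dark blobs within holder, silhouettes matched by cylinder model
x,y,a=ho
for i in range(3):
    v=.085*(1-i); c0=np.array([x-np.sin(a)*v,y+np.cos(a)*v]); out=[]
    cen={}
    for c in ims:
        u=proj(c,[*c0,.037]); g=ims[c].max(2); n,l,s,ce=cv2.connectedComponentsWithStats(((g<70)).astype(np.uint8))
        cen[c]=l[int(u[1]),int(u[0])]; k=cen[c]; out.append((c,s[k].tolist(),ce[k].round(1).tolist(),proj(c,[*c0,.045]).round(1).tolist()))
    print("seat",i,c0.round(4),out)
E
python3 fit.py
python3 - <<'E'
import cv2,numpy as np
a=cv2.imread('pics/top0.png')[150:210,190:325];b=cv2.imread('pics/scene0.png')[215:272,220:370]
f=lambda i:cv2.resize(i,(750,int(i.shape[0]*750/i.shape[1])),interpolation=cv2.INTER_NEAREST)
v=np.vstack([f(a),f(b)]);print(v.shape);cv2.imwrite('pics/crop1.png',v[:600])
E
```

```text
(618, 750, 3)Traceback (most recent call last):
  File "fit.py", line 20, in <module>
    ho=run("holder",{"top":(230,165,50,30),"scene":(260,230,60,30)},.09,.27,.014,[.578,.047,.03])
  File "fit.py", line 18, in run
    r=least_squares(res,p0,loss="soft_l1",diff_step=1e-3); print(name,cs,r.x.round(4),"rms px",np.sqrt(np.mean(res(r.x)**2)).round(2))
    return func(*args, **kwargs)
    result = trf(vector_fun.fun, vector_fun.jac, x0, f0, J0, lb, ub, ftol, xtol,
                 gtol, max_nfev, x_scale, loss_function, tr_solver,
                 tr_options.copy(), verbose, callback=callback_wrapped)
    return trf_no_bounds(
        fun, jac, x0, f0, J0, ftol, xtol, gtol, max_nfev, x_scale,
        loss_function, tr_solver, tr_options, verbose, callback=callback)
    f_new = fun(x_new)
    self._update_fun()
    ~~~~~~~~~~~~~~~~^^
    self.f = self.fun_wrapped(xp_copy(self.x))
             ~~~~~~~~~~~~~~~~^^^^^^^^^^^^^^^^^
    return np.atleast_1d(self.fun(x))
                         ~~~~~~~~^^^
    return self.f(x, *self.args, **self.kwargs)
           ~~~~~~^^^^^^^^^^^^^^^^^^^^^^^^^^^^^^
  File "fit.py", line 17, in res
    return np.concatenate([[cv2.pointPolygonTest(hull(c,p,sx,sy,h),(float(q[0][0]),float(q[0][1])),True)-.5 for q in H[c]] for c in cs])
                                                 ~~~~^^^^^^^^^^^^^
  File "fit.py", line 11, in hull
    P=[proj(c,[x+C*u-S*v,y+S*u+C*v,z]) for u in(-sx/2,sx/2) for v in(-sy/2,sy/2) for z in(z0,h)]
       ~~~~^^^^^^^^^^^^^^^^^^^^^^^^^^^
  File "h.py", line 8, in proj
    c=cams.get_calibration(cam); E=np.array(c["extrinsics"]); v=E[:3,:3]@np.array(p)+E[:3,3]
ValueError: time passes only in moves, steps and waits
```

View pics/crop1.png

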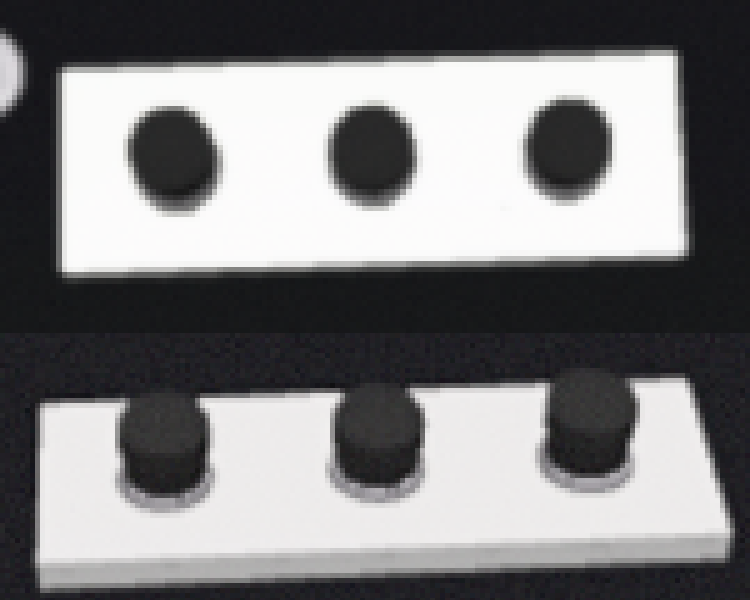

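The crop shows the plate outline and three dark caps clearly in both views. The script failed because it called get_calibration too often, so I'll cache it.

```bash
sed -i 's/^def ray/CAL={c:cams.get_calibration(c) for c in("top","scene")}\ndef ray/; s/c=cams.get_calibration(cam);/c=CAL[cam];/' h.py
python3 fit.py
```

```text
holder ['top'] [0.5793 0.047  0.0484] rms px 0.86
holder ['scene'] [0.5773 0.0471 0.0502] rms px 0.96
holder ['top', 'scene'] [0.5787 0.047  0.0497] rms px 0.96
tray ['top'] [0.4689 0.3537 0.2378] rms px 0.42
tray ['scene'] [0.4674 0.3517 0.2346] rms px 0.66
tray ['top', 'scene'] [0.4685 0.3528 0.2372] rms px 0.65
seat 0 [0.5745 0.1319] [('top', [214, 170, 14, 16, 183], [220.5, 177.5], [220.4, 176.2]), ('scene', [0, 70, 560, 350, 142777], [282.0, 247.1], [338.4, 228.7])]
seat 1 [0.5787 0.047 ] [('top', [250, 170, 14, 15, 172], [256.3, 176.9], [256.6, 175.2]), ('scene', [0, 70, 560, 350, 142777], [282.0, 247.1], [295.8, 230.4])]
seat 2 [ 0.583  -0.0379] [('top', [285, 169, 14, 15, 169], [291.8, 175.8], [292.5, 174.1]), ('scene', [0, 70, 560, 350, 142777], [282.0, 247.1], [252.6, 232.2])]
```

```bash
cat >> h.py <<'E'
from scipy.spatial.transform import Rotation as Ro
def need(xyz,yaw):
    """units of a jog row to put the TCP at xyz, pointing down, tool y at world angle yaw or yaw+pi"""
    o=monitor.get_obs(); q=np.array(o["tool_rot"]); R=Ro.from_quat(q[[1,2,3,0]])
    d=R.inv().apply(np.array(xyz)-o["eef_pos"])/.2; best=None
    for k in(0,np.pi):
        y=np.array([np.cos(yaw+k),np.sin(yaw+k),0]); z=np.array([0,0,-1.]); T=Ro.from_matrix(np.c_[np.cross(y,z),y,z])
        w=(R.inv()*T).as_rotvec()/np.pi
        if best is None or np.abs(w).max()<np.abs(best).max(): best=w
    print("t",round(o["t"],2),"pos",np.round(o["eef_pos"],4),"F",np.round(o["contact_force"],2),"w",round(o["gripper_width"],3),"| row xyz",d.round(4),"turn",best.round(4))
A=.0497; SEAT=[(.5745,.1319),(.5787,.047),(.583,-.0379)]; TRAY=(.4685,.3528,.2372)
E
python3 -c "
from h import *
need((*SEAT[0],.08),A)"
```

```text
t 0.6 pos [0.2071 0.6425 0.2313] F [-0.06  0.44  0.04] w 0.995 | row xyz [-2.5318 -1.8663  0.7564] turn [ 0.     -0.      0.3849]
```

jog_arm(
  plan=[
    {"x":-0.9,"y":-0.66,"z":0.2,"wz":0.13},
    {"x":-0.9,"y":-0.66,"z":0.2,"wz":0.13},
    {"x":-0.9,"y":-0.66,"z":0.2,"wz":0.13},
    {"x":-0.9,"y":-0.66,"z":0.2,"wz":0.13},
    {"x":-0.9,"y":-0.66,"z":0.2,"wz":0.13},
    {"x":-0.9,"y":-0.66,"z":0.2,"wz":0.13},
  ],
  hand=-1,
)

```text
invalid input at $.plan[0]: expected keys x, y, z, wx, wy, wz
```

```bash
python3 -c "
from h import *
need((*SEAT[0],.06),A)"
```

```text
t 0.6 pos [0.2071 0.6425 0.2313] F [-0.06  0.44  0.04] w 0.995 | row xyz [-2.5318 -1.8663  0.8564] turn [ 0.     -0.      0.3849]
```

jog_arm(
  plan=[
    {"x":-0.9,"y":-0.66,"z":0.2,"wx":0,"wy":0,"wz":0.13},
    {"x":-0.9,"y":-0.66,"z":0.2,"wx":0,"wy":0,"wz":0.13},
    {"x":-0.9,"y":-0.66,"z":0.2,"wx":0,"wy":0,"wz":0.13},
    {"x":-0.9,"y":-0.66,"z":0.2,"wx":0,"wy":0,"wz":0.13},
    {"x":-0.9,"y":-0.66,"z":0.2,"wx":0,"wy":0,"wz":0.13},
    {"x":-0.9,"y":-0.66,"z":0.2,"wx":0,"wy":0,"wz":0.13},
  ],
  hand=-1,
)

```text
t: 1.1
eef_pos: [0.3417, 0.4558, 0.1906]
tool_rot: [0.001, 0.355, 0.935, -0.001]
contact_force: [0.7, -0.3, 1.0]
gripper_width: 0.141
```

```bash
python3 -c "
from h import *
need((*SEAT[0],.06),A)"
```

```text
t 1.1 pos [0.3417 0.4558 0.1906] F [ 0.69 -0.29  1.03] w 0.141 | row xyz [-1.9439 -0.4358  0.6597] turn [-1.000e-04  1.100e-03  2.529e-01]
```

jog_arm(
  plan=[
    {"x":-1,"y":-0.22,"z":0.3,"wx":0,"wy":0,"wz":0.13},
    {"x":-1,"y":-0.22,"z":0.3,"wx":0,"wy":0,"wz":0.13},
    {"x":-1,"y":-0.22,"z":0.3,"wx":0,"wy":0,"wz":0.13},
    {"x":-1,"y":-0.22,"z":0.3,"wx":0,"wy":0,"wz":0.13},
    {"x":-1,"y":-0.22,"z":0.3,"wx":0,"wy":0,"wz":0.13},
    {"x":-1,"y":-0.22,"z":0.3,"wx":0,"wy":0,"wz":0.13},
  ],
)

```text
t: 1.6
eef_pos: [0.4651, 0.2828, 0.1303]
tool_rot: [0.003, 0.541, 0.841, -0.003]
contact_force: [-0.3, -0.2, 0.3]
gripper_width: -0.001
```

```bash
python3 -c "
from h import *
need((*SEAT[0],.06),A)"
```

```text
t 1.6 pos [0.4651 0.2828 0.1303] F [-0.32 -0.15  0.35] w -0.001 | row xyz [-0.9109  0.1852  0.3576] turn [-0.      0.0023  0.1204]
```

jog_arm(
  plan=[
    {"x":-0.91,"y":0.185,"z":0.25,"wx":0,"wy":0.002,"wz":0.12},
    {"x":-0.91,"y":0.185,"z":0.25,"wx":0,"wy":0.002,"wz":0.12},
    {"x":-0.91,"y":0.185,"z":0.25,"wx":0,"wy":0.002,"wz":0.12},
    {"x":-0.91,"y":0.185,"z":0.25,"wx":0,"wy":0.002,"wz":0.12},
    {"x":-0.91,"y":0.185,"z":0.25,"wx":0,"wy":0.002,"wz":0.12},
    {"x":-0.91,"y":0.185,"z":0.35,"wx":0,"wy":0.002,"wz":0.12},
    {"x":-0.91,"y":0.185,"z":0.35,"wx":0,"wy":0.002,"wz":0.12},
    {"x":-0.91,"y":0.185,"z":0.35,"wx":0,"wy":0.002,"wz":0.12},
  ],
)

```text
t: 2.27
eef_pos: [0.5736, 0.1321, 0.0609]
tool_rot: [-0.0, 0.689, 0.725, -0.001]
contact_force: [-0.2, 0.5, -0.6]
gripper_width: 0.0
```

```bash
python3 -c "
from h import *
need((*SEAT[0],.052),A)
snap('top','top1'); snap('scene','scene1')
a=cv2.imread('pics/top1.png')[130:230,160:340];b=cv2.imread('pics/scene1.png')[160:290,220:400]
f=lambda i:cv2.resize(i,None,fx=2.6,fy=2.6,interpolation=cv2.INTER_CUBIC)
cv2.imwrite('pics/crop2.png',np.vstack([f(a),f(b)]))"
```

```text
t 2.27 pos [0.5736 0.1321 0.0609] F [-0.24  0.52 -0.59] w 0.0 | row xyz [-0.0009  0.0043  0.0443] turn [-0.0007  0.0004  0.0002]
```

View pics/crop2.png

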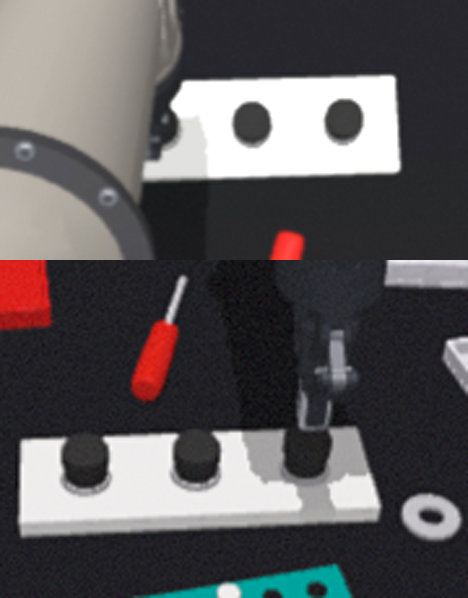

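The closed fingertips stand just above the left foot's cap, at crop (312,420), and the other two feet stand undisturbed. Now I'll feel it.

```bash
cat >> h.py <<'E'
def feel(n=6):
    F=[];Z=[]
    for _ in range(n):
        snap("top"); o=monitor.get_obs(); F.append(o["contact_force"][2]); Z.append(o["eef_pos"][2])
    print("t",round(o["t"],2),"Fz",np.mean(F).round(2),"+-",np.std(F).round(2),"z",(1e3*np.mean(Z)).round(2),"xy",np.round(o["eef_pos"][:2],4))
E
python3 -c "
from h import *
feel(4)"
```

```text
t 2.57 Fz -0.27 +- 0.51 z 62.48 xy [0.5745 0.1333]
```

jog_arm(
  plan=[
    {"x":0,"y":0.004,"z":0.03,"wx":0,"wy":0,"wz":0},
    {"x":0,"y":0.004,"z":0.06,"wx":0,"wy":0,"wz":0},
    {"x":0,"y":0.004,"z":0.06,"wx":0,"wy":0,"wz":0},
    {"x":0,"y":0.004,"z":0.06,"wx":0,"wy":0,"wz":0},
  ],
)

```text
t: 2.9
eef_pos: [0.5748, 0.1333, 0.0498]
tool_rot: [0.0, 0.688, 0.725, -0.0]
contact_force: [0.2, 0.3, 0.6]
gripper_width: -0.003
```

```bash
python3 -c "
from h import *
feel(4)"
```

```text
t 3.1 Fz 0.26 +- 0.45 z 50.31 xy [0.5755 0.1333]
```

jog_arm(
  plan=[
    {"x":-0.006,"y":-0.004,"z":0.005,"wx":0,"wy":0,"wz":0},
    {"x":-0.006,"y":-0.004,"z":0.01,"wx":0,"wy":0,"wz":0},
    {"x":-0.006,"y":-0.004,"z":0.01,"wx":0,"wy":0,"wz":0},
  ],
)

```text
t: 3.35
eef_pos: [0.5746, 0.1318, 0.0483]
tool_rot: [0.001, 0.688, 0.725, 0.0]
contact_force: [0.0, -0.4, 0.0]
gripper_width: -0.001
```

```bash
python3 -c "
from h import *
feel(4)"
```

```text
t 3.55 Fz -0.21 +- 0.51 z 48.46 xy [0.5748 0.1321]
```

jog_arm(
  plan=[
    {"x":0,"y":0,"z":0.005,"wx":0,"wy":0,"wz":0},
    {"x":0,"y":0,"z":0.01,"wx":0,"wy":0,"wz":0},
    {"x":0,"y":0,"z":0.01,"wx":0,"wy":0,"wz":0},
  ],
)

```text
t: 3.8
eef_pos: [0.5749, 0.1321, 0.0465]
tool_rot: [0.001, 0.688, 0.725, 0.001]
contact_force: [-0.5, -0.9, 2.5]
gripper_width: -0.001
```

```bash
python3 -c "
from h import *
feel(4)"
```

```text
t 4.0 Fz 2.18 +- 0.27 z 46.65 xy [0.5749 0.1321]
```

jog_arm(
  plan=[
    {"x":0,"y":0,"z":0.01,"wx":0,"wy":0,"wz":0},
    {"x":0,"y":0,"z":0.01,"wx":0,"wy":0,"wz":0},
    {"x":0,"y":0,"z":0.01,"wx":0,"wy":0,"wz":0},
  ],
)

```text
t: 4.25
eef_pos: [0.575, 0.1322, 0.0449]
tool_rot: [0.001, 0.688, 0.725, 0.001]
contact_force: [-1.7, -0.0, 5.6]
gripper_width: -0.003
```

```bash
python3 -c "
from h import *
feel(4)"
```

```text
t 4.45 Fz 5.78 +- 0.12 z 44.93 xy [0.575  0.1321]
```

jog_arm(
  plan=[
    {"x":0,"y":0,"z":0.006,"wx":0,"wy":0,"wz":0},
    {"x":0,"y":0,"z":0.0125,"wx":0,"wy":0,"wz":0},
    {"x":0,"y":0,"z":0.0125,"wx":0,"wy":0,"wz":0},
  ],
)

```text
t: 4.7
eef_pos: [0.5751, 0.1321, 0.0429]
tool_rot: [0.001, 0.688, 0.725, 0.001]
contact_force: [-2.9, -0.9, 9.1]
gripper_width: 0.001
```

```bash
python3 -c "
from h import *
feel(12)"
```

```text
t 5.3 Fz 9.19 +- 0.68 z 43.06 xy [0.5751 0.1322]
```

jog_arm(
  plan=[
    {"x":0,"y":0,"z":0.0055,"wx":0,"wy":0,"wz":0},
    {"x":0,"y":0,"z":0.0055,"wx":0,"wy":0,"wz":0},
    {"x":0,"y":0,"z":0.0055,"wx":0,"wy":0,"wz":0},
    {"x":0,"y":0,"z":0.0055,"wx":0,"wy":0,"wz":0},
  ],
)

```text
t: 5.63
eef_pos: [0.5751, 0.1321, 0.0427]
tool_rot: [0.0, 0.688, 0.725, 0.001]
contact_force: [-3.5, -1.3, 11.4]
gripper_width: 0.001
```

```bash
python3 -c "
from h import *
feel(14);need((*SEAT[1],.0505),A)"
```

```text
t 6.33 Fz 10.1 +- 0.42 z 42.67 xy [0.5751 0.1321]
t 6.33 pos [0.5751 0.1321 0.0427] F [-3.25 -0.76 10.  ] w 0.003 | row xyz [-0.426  -0.0042 -0.0396] turn [ 0.0006 -0.0003  0.0007]
```

Left foot: 10.1 N at about 3.8 mm, so it's sound. Next is the middle foot.

jog_arm(
  plan=[
    {"x":0,"y":0,"z":-0.1,"wx":0,"wy":0,"wz":0},
    {"x":-0.2,"y":-0.004,"z":-0.1,"wx":0,"wy":0,"wz":0},
    {"x":-0.426,"y":-0.004,"z":-0.1,"wx":0,"wy":0,"wz":0},
    {"x":-0.426,"y":-0.004,"z":-0.07,"wx":0,"wy":0,"wz":0},
    {"x":-0.426,"y":-0.004,"z":-0.04,"wx":0,"wy":0,"wz":0},
    {"x":-0.426,"y":-0.004,"z":-0.035,"wx":0,"wy":0,"wz":0},
    {"x":-0.426,"y":-0.004,"z":-0.035,"wx":0,"wy":0,"wz":0},
    {"x":-0.426,"y":-0.004,"z":-0.035,"wx":0,"wy":0,"wz":0},
  ],
)

```text
t: 7.0
eef_pos: [0.5785, 0.0487, 0.0492]
tool_rot: [-0.0, 0.688, 0.726, 0.001]
contact_force: [-0.3, 0.9, 0.3]
gripper_width: -0.004
```

```bash
python3 -c "
from h import *
feel(4);need((*SEAT[1],.047),A)"
```

```text
t 7.2 Fz 0.12 +- 0.37 z 49.59 xy [0.5789 0.0479]
t 7.2 pos [0.5789 0.0479 0.0497] F [-1.23 -0.06 -0.25] w -0.002 | row xyz [-0.0046 -0.0011  0.0135] turn [ 0.0007 -0.0004  0.0012]
```

jog_arm(
  plan=[
    {"x":-0.004,"y":0,"z":0.005,"wx":0,"wy":0,"wz":0},
    {"x":-0.004,"y":0,"z":0.01,"wx":0,"wy":0,"wz":0},
    {"x":-0.004,"y":0,"z":0.01,"wx":0,"wy":0,"wz":0},
  ],
)

```text
t: 7.45
eef_pos: [0.5788, 0.0473, 0.0476]
tool_rot: [0.0, 0.688, 0.726, 0.001]
contact_force: [0.7, -0.0, -0.1]
gripper_width: 0.003
```

```bash
python3 -c "
from h import *
feel(4)"
```

```text
t 7.65 Fz -0.05 +- 0.28 z 47.67 xy [0.5789 0.0471]
```

jog_arm(
  plan=[
    {"x":0,"y":0,"z":0.005,"wx":0,"wy":0,"wz":0},
    {"x":0,"y":0,"z":0.01,"wx":0,"wy":0,"wz":0},
    {"x":0,"y":0,"z":0.01,"wx":0,"wy":0,"wz":0},
  ],
)

```text
t: 7.9
eef_pos: [0.5788, 0.0471, 0.0455]
tool_rot: [0.0, 0.688, 0.726, 0.001]
contact_force: [-0.3, 0.2, 0.8]
gripper_width: -0.005
```

```bash
python3 -c "
from h import *
feel(4)"
```

```text
t 8.1 Fz 0.13 +- 0.33 z 45.64 xy [0.5789 0.0471]
```

jog_arm(
  plan=[
    {"x":0,"y":0,"z":0.005,"wx":0,"wy":0,"wz":0},
    {"x":0,"y":0,"z":0.01,"wx":0,"wy":0,"wz":0},
    {"x":0,"y":0,"z":0.01,"wx":0,"wy":0,"wz":0},
  ],
)

```text
t: 8.35
eef_pos: [0.5788, 0.0471, 0.0435]
tool_rot: [0.0, 0.688, 0.726, 0.001]
contact_force: [-0.6, -0.2, 0.5]
gripper_width: 0.001
```

```bash
python3 -c "
from h import *
feel(4)"
```

```text
t 8.55 Fz 0.33 +- 0.23 z 43.65 xy [0.579  0.0471]
```

jog_arm(
  plan=[
    {"x":0,"y":0,"z":0.005,"wx":0,"wy":0,"wz":0},
    {"x":0,"y":0,"z":0.01,"wx":0,"wy":0,"wz":0},
    {"x":0,"y":0,"z":0.01,"wx":0,"wy":0,"wz":0},
  ],
)

```text
t: 8.8
eef_pos: [0.5791, 0.0471, 0.0418]
tool_rot: [0.0, 0.688, 0.726, 0.001]
contact_force: [0.3, -0.1, 2.3]
gripper_width: 0.001
```

```bash
python3 -c "
from h import *
feel(4)"
```

```text
t 9.0 Fz 2.94 +- 0.27 z 41.85 xy [0.5791 0.0471]
```

jog_arm(
  plan=[
    {"x":0,"y":0,"z":0.005,"wx":0,"wy":0,"wz":0},
    {"x":0,"y":0,"z":0.01,"wx":0,"wy":0,"wz":0},
    {"x":0,"y":0,"z":0.01,"wx":0,"wy":0,"wz":0},
  ],
)

```text
t: 9.25
eef_pos: [0.5792, 0.0471, 0.0398]
tool_rot: [0.0, 0.688, 0.726, 0.001]
contact_force: [-1.0, -0.1, 4.4]
gripper_width: -0.0
```

```bash
python3 -c "
from h import *
feel(4)"
```

```text
t 9.45 Fz 4.58 +- 0.65 z 39.92 xy [0.5792 0.0471]
```

Slope is about 0.85 N/mm, so this one looks soft. I'll go to about 4 mm and hold.

jog_arm(
  plan=[
    {"x":0,"y":0,"z":0.004,"wx":0,"wy":0,"wz":0},
    {"x":0,"y":0,"z":0.004,"wx":0,"wy":0,"wz":0},
    {"x":0,"y":0,"z":0.004,"wx":0,"wy":0,"wz":0},
  ],
)

```text
t: 9.7
eef_pos: [0.5792, 0.0471, 0.0392]
tool_rot: [0.0, 0.688, 0.726, 0.001]
contact_force: [-1.1, 0.7, 4.6]
gripper_width: 0.002
```

```bash
python3 -c "
from h import *
feel(14);need((*SEAT[2],.0505),A)"
```

```text
t 10.4 Fz 4.81 +- 0.4 z 39.15 xy [0.5792 0.0471]
t 10.4 pos [0.5792 0.0471 0.0391] F [-0.62  0.4   4.36] w 0.0 | row xyz [-0.4251 -0.0033 -0.0574] turn [ 0.0009 -0.0004  0.0011]
```

Middle foot: about 4.8 N at about 3.8 mm, so it's soft. The right foot still has to be felt.

jog_arm(
  plan=[
    {"x":0,"y":0,"z":-0.12,"wx":0,"wy":0,"wz":0},
    {"x":-0.2,"y":-0.003,"z":-0.12,"wx":0,"wy":0,"wz":0},
    {"x":-0.425,"y":-0.003,"z":-0.12,"wx":0,"wy":0,"wz":0},
    {"x":-0.425,"y":-0.003,"z":-0.09,"wx":0,"wy":0,"wz":0},
    {"x":-0.425,"y":-0.003,"z":-0.055,"wx":0,"wy":0,"wz":0},
    {"x":-0.425,"y":-0.003,"z":-0.053,"wx":0,"wy":0,"wz":0},
    {"x":-0.425,"y":-0.003,"z":-0.053,"wx":0,"wy":0,"wz":0},
    {"x":-0.425,"y":-0.003,"z":-0.053,"wx":0,"wy":0,"wz":0},
  ],
)

```text
t: 11.07
eef_pos: [0.5829, -0.0362, 0.0492]
tool_rot: [-0.0, 0.687, 0.726, 0.001]
contact_force: [-0.2, 0.5, -0.7]
gripper_width: -0.006
```

```bash
python3 -c "
from h import *
feel(4);need((*SEAT[2],.0475),A)"
```

```text
t 11.27 Fz -0.19 +- 0.71 z 49.63 xy [ 0.5832 -0.037 ]
t 11.27 pos [ 0.5832 -0.037   0.0497] F [ 0.11  0.29 -1.26] w -0.001 | row xyz [-0.0046 -0.0014  0.0112] turn [ 0.001  -0.0005  0.0016]
```

jog_arm(
  plan=[
    {"x":-0.004,"y":0,"z":0.005,"wx":0,"wy":0,"wz":0},
    {"x":-0.004,"y":0,"z":0.01,"wx":0,"wy":0,"wz":0},
    {"x":-0.004,"y":0,"z":0.01,"wx":0,"wy":0,"wz":0},
  ],
)

```text
t: 11.52
eef_pos: [0.5833, -0.0376, 0.0476]
tool_rot: [0.0, 0.687, 0.726, 0.002]
contact_force: [0.2, 0.3, 0.3]
gripper_width: 0.001
```

```bash
python3 -c "
from h import *
feel(4)"
```

```text
t 11.72 Fz -0.09 +- 0.43 z 47.76 xy [ 0.5833 -0.0378]
```

jog_arm(
  plan=[
    {"x":0,"y":0,"z":0.005,"wx":0,"wy":0,"wz":0},
    {"x":0,"y":0,"z":0.01,"wx":0,"wy":0,"wz":0},
    {"x":0,"y":0,"z":0.01,"wx":0,"wy":0,"wz":0},
  ],
)

```text
t: 11.97
eef_pos: [0.5832, -0.0378, 0.0456]
tool_rot: [0.0, 0.688, 0.726, 0.002]
contact_force: [-0.1, -0.0, 0.5]
gripper_width: -0.002
```

```bash
python3 -c "
from h import *
feel(4)"
```

```text
t 12.17 Fz 0.21 +- 0.41 z 45.72 xy [ 0.5833 -0.0378]
```

jog_arm(
  plan=[
    {"x":0,"y":0,"z":0.005,"wx":0,"wy":0,"wz":0},
    {"x":0,"y":0,"z":0.01,"wx":0,"wy":0,"wz":0},
    {"x":0,"y":0,"z":0.01,"wx":0,"wy":0,"wz":0},
  ],
)

```text
t: 12.42
eef_pos: [0.5834, -0.0378, 0.0438]
tool_rot: [0.001, 0.688, 0.726, 0.002]
contact_force: [-0.2, 0.8, 0.8]
gripper_width: 0.005
```

```bash
python3 -c "
from h import *
feel(4)"
```

```text
t 12.62 Fz 0.0 +- 0.53 z 43.77 xy [ 0.5834 -0.0378]
```

jog_arm(
  plan=[
    {"x":0,"y":0,"z":0.005,"wx":0,"wy":0,"wz":0},
    {"x":0,"y":0,"z":0.01,"wx":0,"wy":0,"wz":0},
    {"x":0,"y":0,"z":0.01,"wx":0,"wy":0,"wz":0},
  ],
)

```text
t: 12.87
eef_pos: [0.5835, -0.0378, 0.042]
tool_rot: [0.001, 0.688, 0.726, 0.002]
contact_force: [-1.1, 0.2, 5.9]
gripper_width: -0.001
```

```bash
python3 -c "
from h import *
feel(4)"
```

```text
t 13.07 Fz 6.19 +- 0.24 z 42.1 xy [ 0.5835 -0.0378]
```

jog_arm(
  plan=[
    {"x":0,"y":0,"z":0.007,"wx":0,"wy":0,"wz":0},
    {"x":0,"y":0,"z":0.014,"wx":0,"wy":0,"wz":0},
    {"x":0,"y":0,"z":0.014,"wx":0,"wy":0,"wz":0},
  ],
)

```text
t: 13.32
eef_pos: [0.5836, -0.0378, 0.0399]
tool_rot: [0.0, 0.688, 0.726, 0.002]
contact_force: [-2.1, 0.6, 9.9]
gripper_width: -0.0
```

```bash
python3 -c "
from h import *
feel(14);need((*SEAT[1],.08),A)"
```

```text
t 14.02 Fz 10.1 +- 0.49 z 40.12 xy [ 0.5836 -0.0378]
t 14.02 pos [ 0.5836 -0.0378  0.0401] F [-2.56  0.31  9.46] w 0.0 | row xyz [ 0.4252 -0.0009 -0.1985] turn [ 0.0012 -0.0007  0.0015]
```

Right foot: 10.1 N at about 3.7 mm, so it's sound. The middle foot is the soft one. I'll rise, move over it, then open.

jog_arm(
  plan=[
    {"x":0,"y":0,"z":-0.2,"wx":0,"wy":0,"wz":0},
    {"x":0.2,"y":-0.001,"z":-0.22,"wx":0.001,"wy":0,"wz":0.0015},
    {"x":0.425,"y":-0.001,"z":-0.22,"wx":0.001,"wy":0,"wz":0.0015},
    {"x":0.425,"y":-0.001,"z":-0.22,"wx":0.001,"wy":0,"wz":0.0015},
  ],
)

```text
t: 14.35
eef_pos: [0.5787, 0.0568, 0.0845]
tool_rot: [-0.002, 0.686, 0.728, 0.003]
contact_force: [-0.2, 0.6, -0.3]
gripper_width: -0.001
```

jog_arm(
  plan=[
    {"x":0,"y":0,"z":0,"wx":0,"wy":0,"wz":0},
    {"x":0,"y":0,"z":0,"wx":0,"wy":0,"wz":0},
    {"x":0,"y":0,"z":0,"wx":0,"wy":0,"wz":0},
    {"x":0,"y":0,"z":0,"wx":0,"wy":0,"wz":0},
    {"x":0,"y":0,"z":0,"wx":0,"wy":0,"wz":0},
    {"x":0,"y":0,"z":0,"wx":0,"wy":0,"wz":0},
  ],
  hand=0.4,
)

```text
t: 14.85
eef_pos: [0.5787, 0.0553, 0.0844]
tool_rot: [-0.002, 0.687, 0.727, 0.003]
contact_force: [-0.4, -0.0, -0.4]
gripper_width: 0.699
```

```bash
python3 -c "
from h import *
snap('top');need((*SEAT[1],.020),A)
print(proj('scene',[.5787,.047,.04]))
im=snap('scene','s2');cv2.imwrite('pics/crop3.png',cv2.resize(im[150:290,210:390,::-1],None,fx=4,fy=4,interpolation=cv2.INTER_CUBIC))"
```

```text
t 14.9 pos [0.5787 0.0556 0.0845] F [ 0.01 -0.32  0.02] w 0.698 | row xyz [-0.0453 -0.0031  0.3221] turn [ 0.0004 -0.0023  0.0025]
[295.69050992 232.29526274]
```

View pics/crop3.png

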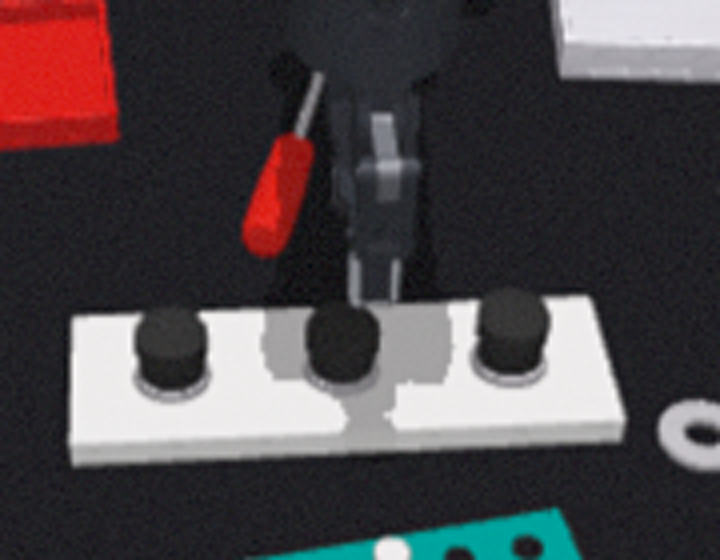

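The fingers are open above the holder and the feet are unmoved, but the gripper overshot about 8.5 mm to the left of the middle foot. I'll correct that at height, then descend to TCP z of about 0.018.

jog_arm(
  plan=[
    {"x":-0.044,"y":-0.003,"z":0,"wx":0,"wy":-0.002,"wz":0.0025},
    {"x":-0.044,"y":-0.003,"z":0,"wx":0,"wy":-0.002,"wz":0.0025},
    {"x":-0.044,"y":-0.003,"z":0,"wx":0,"wy":-0.002,"wz":0.0025},
    {"x":-0.044,"y":-0.003,"z":0.1,"wx":0,"wy":-0.002,"wz":0.0025},
  ],
)

```text
t: 15.28
eef_pos: [0.5814, 0.047, 0.0673]
tool_rot: [0.002, 0.69, 0.724, 0.003]
contact_force: [-0.3, 0.1, -0.1]
gripper_width: 0.698
```

```bash
python3 -c "
from h import *
feel(4);need((*SEAT[1],.018),A)"
```

```text
t 15.48 Fz -0.71 +- 1.04 z 63.13 xy [0.5782 0.0472]
t 15.48 pos [0.5782 0.0472 0.0643] F [ 0.6  -0.18 -0.33] w 0.698 | row xyz [-0.0011  0.0024  0.2314] turn [-0.     -0.0003  0.0001]
```

jog_arm(
  plan=[
    {"x":-0.001,"y":0.002,"z":0.05,"wx":0,"wy":0,"wz":0},
    {"x":-0.001,"y":0.002,"z":0.1,"wx":0,"wy":0,"wz":0},
    {"x":-0.001,"y":0.002,"z":0.15,"wx":0,"wy":0,"wz":0},
    {"x":-0.001,"y":0.002,"z":0.19,"wx":0,"wy":0,"wz":0},
    {"x":-0.001,"y":0.002,"z":0.22,"wx":0,"wy":0,"wz":0},
    {"x":-0.001,"y":0.002,"z":0.23,"wx":0,"wy":0,"wz":0},
    {"x":-0.001,"y":0.002,"z":0.23,"wx":0,"wy":0,"wz":0},
    {"x":-0.001,"y":0.002,"z":0.23,"wx":0,"wy":0,"wz":0},
  ],
)

```text
t: 16.15
eef_pos: [0.5787, 0.0469, 0.0183]
tool_rot: [-0.0, 0.689, 0.725, 0.0]
contact_force: [-0.0, -0.3, -0.1]
gripper_width: 0.7
```

```bash
python3 -c "
from h import *
feel(3);need((*SEAT[1],.018),A)"
```

```text
t 16.3 Fz -0.24 +- 0.36 z 18.64 xy [0.579  0.0471]
t 16.3 pos [0.579  0.0471 0.0187] F [-1.04 -0.18  0.27] w 0.698 | row xyz [-0.0002 -0.0015  0.0035] turn [ 0.0003 -0.0003  0.0001]
```

jog_arm(
  plan=[
    {"x":0,"y":0,"z":0,"wx":0,"wy":0,"wz":0},
    {"x":0,"y":0,"z":0,"wx":0,"wy":0,"wz":0},
    {"x":0,"y":0,"z":0,"wx":0,"wy":0,"wz":0},
    {"x":0,"y":0,"z":0,"wx":0,"wy":0,"wz":0},
    {"x":0,"y":0,"z":0,"wx":0,"wy":0,"wz":0},
    {"x":0,"y":0,"z":0,"wx":0,"wy":0,"wz":0},
  ],
  hand=-1,
  grip_force=35,
)

```text
t: 16.8
eef_pos: [0.5789, 0.0471, 0.0188]
tool_rot: [-0.0, 0.689, 0.725, 0.001]
contact_force: [-1.1, -0.8, 2.1]
gripper_width: 0.43
```

jog_arm(
  plan=[
    {"x":0,"y":0,"z":-0.02,"wx":0,"wy":0,"wz":0},
    {"x":0,"y":0,"z":-0.05,"wx":0,"wy":0,"wz":0},
    {"x":0,"y":0,"z":-0.1,"wx":0,"wy":0,"wz":0},
    {"x":0,"y":0,"z":-0.2,"wx":0,"wy":0,"wz":0},
    {"x":0,"y":0,"z":-0.35,"wx":0,"wy":0,"wz":0},
    {"x":0,"y":0,"z":-0.4,"wx":0,"wy":0,"wz":0},
    {"x":0,"y":0,"z":-0.4,"wx":0,"wy":0,"wz":0},
    {"x":0,"y":0,"z":-0.4,"wx":0,"wy":0,"wz":0},
  ],
)

```text
t: 17.47
eef_pos: [0.5791, 0.0473, 0.0992]
tool_rot: [0.0, 0.689, 0.725, 0.001]
contact_force: [-0.0, 0.1, -2.0]
gripper_width: 0.427
```

```bash
python3 -c "
from h import *
for k in range(-2,3): need((TRAY[0],TRAY[1],.1),TRAY[2]+k*np.pi/4) if k in(0,2) else 0
need((TRAY[0],TRAY[1],.1),A)
im=snap('scene','s3');cv2.imwrite('pics/crop4.png',cv2.resize(im[150:290,210:390,::-1],None,fx=4,fy=4,interpolation=cv2.INTER_CUBIC))"
```

```text
t 17.47 pos [0.5791 0.0473 0.0992] F [-0.    0.09 -1.97] w 0.427 | row xyz [ 1.5535 -0.4755 -0.0024] turn [ 0.0007 -0.0004 -0.0595]
t 17.47 pos [0.5791 0.0473 0.0992] F [-0.    0.09 -1.97] w 0.427 | row xyz [ 1.5535 -0.4755 -0.0024] turn [ 2.000e-04 -9.000e-04  4.405e-01]
t 17.47 pos [0.5791 0.0473 0.0992] F [-0.    0.09 -1.97] w 0.427 | row xyz [ 1.5535 -0.4755 -0.0024] turn [ 0.0007 -0.0005  0.0002]
```

View pics/crop4.png

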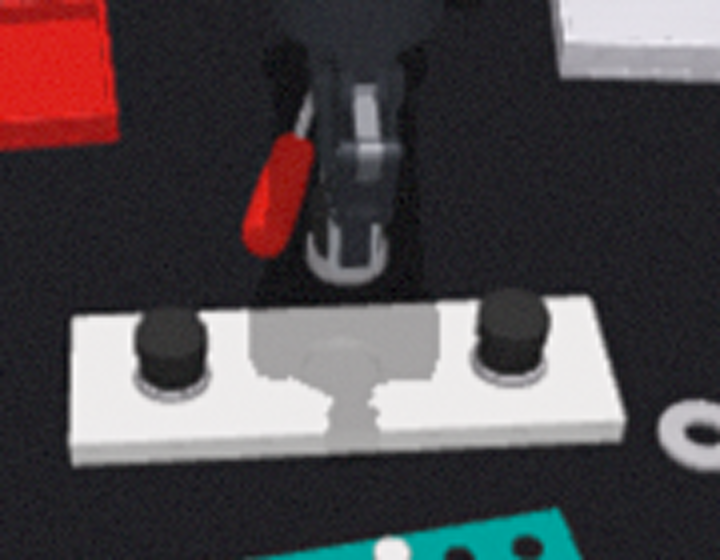

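The foot is held upright, its seat is empty, and the other two feet are in place. On to the tray, fingers aligned with its sides.

jog_arm(
  plan=[
    {"x":0.1,"y":-0.03,"z":0,"wx":0,"wy":0,"wz":-0.006},
    {"x":0.25,"y":-0.08,"z":0,"wx":0,"wy":0,"wz":-0.015},
    {"x":0.4,"y":-0.12,"z":0,"wx":0,"wy":0,"wz":-0.02},
    {"x":0.55,"y":-0.17,"z":0,"wx":0,"wy":0,"wz":-0.03},
    {"x":0.7,"y":-0.21,"z":0,"wx":0,"wy":0,"wz":-0.04},
    {"x":0.85,"y":-0.26,"z":0,"wx":0,"wy":0,"wz":-0.05},
    {"x":0.9,"y":-0.275,"z":0,"wx":0,"wy":0,"wz":-0.06},
    {"x":0.9,"y":-0.275,"z":0,"wx":0,"wy":0,"wz":-0.06},
  ],
)

```text
t: 18.18
eef_pos: [0.5117, 0.2281, 0.0968]
tool_rot: [-0.002, 0.615, 0.789, -0.0]
contact_force: [0.4, -0.4, -0.7]
gripper_width: 0.426
```

```bash
python3 -c "
from h import *
feel(2);need((TRAY[0],TRAY[1],.1),TRAY[2])"
```

```text
t 18.28 Fz -1.3 +- 0.0 z 97.16 xy [0.5136 0.2236]
t 18.28 pos [0.5136 0.2236 0.0973] F [ 0.91 -0.69 -1.3 ] w 0.427 | row xyz [ 0.6811 -0.0664 -0.0134] turn [-0.0006 -0.      0.0006]
```

jog_arm(
  plan=[
    {"x":0.1,"y":-0.01,"z":-0.013,"wx":0,"wy":0,"wz":0},
    {"x":0.25,"y":-0.02,"z":-0.013,"wx":0,"wy":0,"wz":0},
    {"x":0.4,"y":-0.04,"z":-0.013,"wx":0,"wy":0,"wz":0},
    {"x":0.55,"y":-0.055,"z":-0.013,"wx":0,"wy":0,"wz":0},
    {"x":0.65,"y":-0.066,"z":-0.013,"wx":0,"wy":0,"wz":0},
    {"x":0.68,"y":-0.066,"z":-0.013,"wx":0,"wy":0,"wz":0},
    {"x":0.68,"y":-0.066,"z":-0.013,"wx":0,"wy":0,"wz":0},
    {"x":0.68,"y":-0.066,"z":-0.013,"wx":0,"wy":0,"wz":0},
  ],
)

```text
t: 18.95
eef_pos: [0.4696, 0.3502, 0.0995]
tool_rot: [0.0, 0.619, 0.786, -0.001]
contact_force: [0.2, -0.9, -1.4]
gripper_width: 0.434
```

```bash
python3 -c "
from h import *
feel(4);need((TRAY[0],TRAY[1],.0175),TRAY[2])"
```

```text
t 19.15 Fz -1.32 +- 0.32 z 99.77 xy [0.4696 0.3505]
t 19.15 pos [0.4696 0.3505 0.0999] F [ 0.28 -0.66 -1.39] w 0.43 | row xyz [ 0.0128 -0.0018  0.4119] turn [-0.0006  0.0003 -0.0004]
```

jog_arm(
  plan=[
    {"x":0.012,"y":-0.002,"z":0.06,"wx":0,"wy":0,"wz":0},
    {"x":0.012,"y":-0.002,"z":0.14,"wx":0,"wy":0,"wz":0},
    {"x":0.012,"y":-0.002,"z":0.22,"wx":0,"wy":0,"wz":0},
    {"x":0.012,"y":-0.002,"z":0.3,"wx":0,"wy":0,"wz":0},
    {"x":0.012,"y":-0.002,"z":0.36,"wx":0,"wy":0,"wz":0},
    {"x":0.012,"y":-0.002,"z":0.39,"wx":0,"wy":0,"wz":0},
    {"x":0.012,"y":-0.002,"z":0.41,"wx":0,"wy":0,"wz":0},
    {"x":0.012,"y":-0.002,"z":0.41,"wx":0,"wy":0,"wz":0},
    {"x":0.012,"y":-0.002,"z":0.41,"wx":0,"wy":0,"wz":0},
  ],
)

```text
t: 19.9
eef_pos: [0.4689, 0.3527, 0.0182]
tool_rot: [-0.0, 0.619, 0.785, -0.001]
contact_force: [0.2, -0.3, -1.1]
gripper_width: 0.43
```

```bash
python3 -c "
from h import *
feel(4);need((TRAY[0],TRAY[1],.0148),TRAY[2])
im=snap('scene','s4');cv2.imwrite('pics/crop5.png',cv2.resize(im[130:270,350:530,::-1],None,fx=4,fy=4,interpolation=cv2.INTER_CUBIC))"
```

```text
t 20.1 Fz -1.21 +- 0.17 z 18.63 xy [0.469 0.353]
t 20.1 pos [0.469  0.353  0.0187] F [ 0.33  0.2  -1.49] w 0.432 | row xyz [-0.0003 -0.0025  0.0193] turn [-0.0002  0.     -0.0004]
```

View pics/crop5.png

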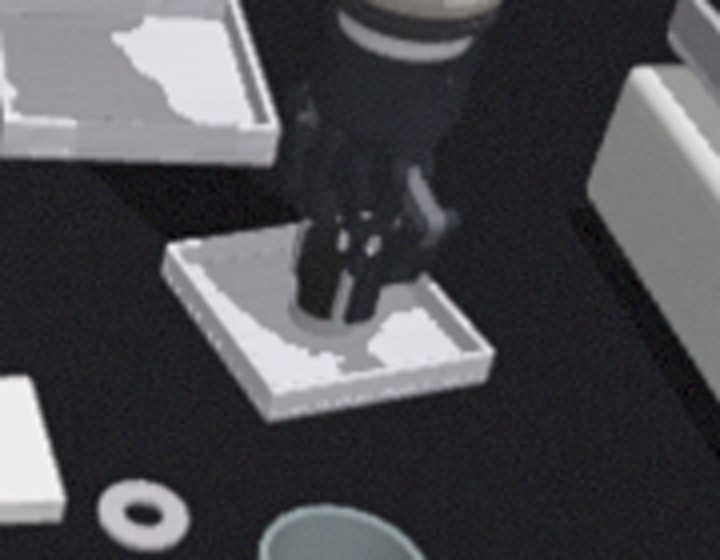

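The foot hangs upright over the tray's centre at crop (330,320), about 4 mm above the floor. I'll lower it gently until the weight comes off.

jog_arm(
  plan=[
    {"x":0,"y":-0.002,"z":0.006,"wx":0,"wy":0,"wz":0},
    {"x":0,"y":-0.002,"z":0.012,"wx":0,"wy":0,"wz":0},
    {"x":0,"y":-0.002,"z":0.018,"wx":0,"wy":0,"wz":0},
    {"x":0,"y":-0.002,"z":0.018,"wx":0,"wy":0,"wz":0},
    {"x":0,"y":-0.002,"z":0.018,"wx":0,"wy":0,"wz":0},
  ],
)

```text
t: 20.57
eef_pos: [0.4686, 0.353, 0.0151]
tool_rot: [-0.0, 0.619, 0.785, -0.0]
contact_force: [-0.0, -0.1, 2.2]
gripper_width: 0.43
```

```bash
python3 -c "
from h import *
feel(4)"
```

```text
t 20.77 Fz 2.6 +- 0.35 z 15.11 xy [0.4686 0.353 ]
```

On the floor, at +2.6 N. Release and rise.

jog_arm(
  plan=[
    {"x":0,"y":0,"z":0,"wx":0,"wy":0,"wz":0},
    {"x":0,"y":0,"z":0,"wx":0,"wy":0,"wz":0},
    {"x":0,"y":0,"z":0,"wx":0,"wy":0,"wz":0},
    {"x":0,"y":0,"z":0,"wx":0,"wy":0,"wz":0},
    {"x":0,"y":0,"z":0,"wx":0,"wy":0,"wz":0},
  ],
  hand=0.3,
)

```text
t: 21.18
eef_pos: [0.4685, 0.3529, 0.015]
tool_rot: [-0.0, 0.619, 0.785, -0.0]
contact_force: [0.7, 0.9, -0.5]
gripper_width: 0.652
```

jog_arm(
  plan=[
    {"x":0,"y":0,"z":-0.05,"wx":0,"wy":0,"wz":0},
    {"x":0,"y":0,"z":-0.12,"wx":0,"wy":0,"wz":0},
    {"x":0,"y":0,"z":-0.2,"wx":0,"wy":0,"wz":0},
    {"x":0,"y":0,"z":-0.35,"wx":0,"wy":0,"wz":0},
    {"x":0,"y":0,"z":-0.55,"wx":0,"wy":0,"wz":0},
    {"x":0,"y":0,"z":-0.75,"wx":0,"wy":0,"wz":0},
    {"x":0,"y":0,"z":-0.9,"wx":0,"wy":0,"wz":0},
    {"x":0,"y":0,"z":-0.9,"wx":0,"wy":0,"wz":0},
    {"x":0,"y":0,"z":-0.9,"wx":0,"wy":0,"wz":0},
  ],
)

```text
t: 21.93
eef_pos: [0.4697, 0.3537, 0.1978]
tool_rot: [-0.0, 0.619, 0.785, 0.002]
contact_force: [-0.3, -0.8, -0.7]
gripper_width: 0.65
```

```bash
python3 -c "
from h import *
feel(4);snap('scene','s5');print(monitor.get_obs()['gripper_width'])"
```

```text
t 22.13 Fz -0.62 +- 0.2 z 194.58 xy [0.4678 0.3523]
0.6479661058162028
```

View pics/s5.png

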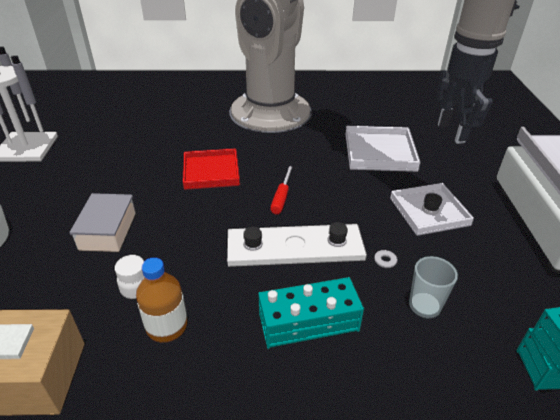

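The foot stands upright in the middle of the small tray at (432,203). The middle seat (296,241) is empty, the feet at (253,238) and (338,234) are in their seats, and everything else is where it was. The gripper is clear, so I'm handing in.

```bash
python3 -c "
from station import bot
print(bot.hand_in())"
```

```text
the job is handed in; nothing more can be done
None
```

The middle foot was the soft one. It now stands upright in the centre of the smaller aluminium tray, and I handed the job in at about 22 s on the robot's clock. I felt the feet from left to right, holding each for at least half a second:

| Foot | Resistance | Depth | Result |
|---|---|---|---|
| Left | 10.1 N | about 3.8 mm | sound |
| Middle | 4.8 N | about 3.8 mm, slope about 0.85 N/mm | soft |
| Right | 10.1 N | about 3.7 mm | sound |

- **Final picture:** the foot is clear of the tray walls and the other two feet are in their seats. Nothing else looks moved, and the gripper is about 18 cm above the tray.
- **Depth uncertainty:** no press came near 6 mm. I worked the depths out from force and height; for the middle foot these differed slightly, 3.6 mm by force and about 4 mm by height.
- **Left foot:** its first hold reached only about 3.4 mm, so I pressed on to about 3.8 mm and held again.
- **Overshoot:** on the way back to the middle foot the gripper stopped about 8.5 mm too far left. I corrected that at height before descending, and it touched nothing.

No check failed.

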